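# Find the balance point of a ridge beam and mark it with the lifting saddle

### The job

Find where the loaded ridge beam balances: without lifting it, slide it gently along the tipping stand, out over the steel fulcrum edge, only until it just tips by itself onto the catch bar, and leave it there tipped and barely resting on the bar. Then mark the balance point by setting the aluminium lifting saddle astride the beam directly above the fulcrum edge, fully down. Never lean on the beam, and leave the other things on the bench alone.

Things in the scene. Friction and masses are not known exactly. Their poses are not given: they have to be found in the camera images.
- stand: Fixed wooden tipping stand. Origin on the bench below the fulcrum edge's middle; x points the way the beam is slid, z up. Deck top at z 60 mm, x -150 to 0 mm, 70 mm wide, on a base board 80 mm wide, 12 mm thick, x -160 to +140 mm. Two guide strips (6 mm high, 8 mm wide, 30 mm apart inside) flank the beam from x -150 to -60 mm only.
- edge (a point): Middle of the fulcrum edge: the straight end of the deck's top (its last 12 mm steel), 60 mm above the bench, running along the stand's y axis; the beam is slid out over it.
- catch: Fixed round steel catch bar of the stand, 12 mm diameter, across the beam's way; origin at its middle, 115 mm beyond the fulcrum edge, 46 mm above the bench (top at 52 mm, 8 mm below the deck). The level beam passes over it; the tipped beam rests on it, front end down, sloping about 0.07 rad.
- beam: Square timber beam 320 x 24 x 24 mm, 0.46 kg, loose, flat on the deck along the stand's x, tail hanging free behind the deck. Origin mid-underside, x along it in the sliding direction, z up. A slug hidden inside: it balances up to 31 mm either side of its middle, which starts 55 to 75 mm behind the edge. A finger left against the tail can hold it from tipping by friction: back off to see.
- beam_front (a point): Centre of the beam's leading end face (+x end of the beam).
- beam_tail (a point): Centre of the beam's trailing end face (-x end); it rises by about 10 mm when the beam tips, its end face can be pushed.
- saddle: Aluminium lifting saddle, 0.04 kg, loose, upright on the bench: an upside-down U 22 mm long (x, the way the beam runs through), 38 mm wide (y), 24 mm high, legs 5 mm thick, 16 mm deep, 28 mm apart inside; on top a grip tab 12 (x) by 28 mm (y), z 24 to 56 mm. Origin midway between the leg bottoms, z up. Fully down, its origin is 8 mm above the beam's underside.
- chip_bowl: Black bowl of brick chips, 124 mm across, bystander; origin at its underside.
- tub: White open tub 100 mm across, 90 mm high, bystander; origin at its underside.
- screwdriver: Screwdriver lying down, bystander.
- offcut: Short timber offcut 140 x 32 x 18 mm, bystander; origin at the middle of its underside.
- brick_sample: Brick sample block 90 x 50 x 30 mm, bystander; origin at the middle of its underside.
- glue: White glue bottle, 54 mm across, 130 mm high, bystander; origin at its underside.
- wrench: Wrench lying down, bystander.

How it is judged (in metres and radians):
On the way:
1. the beam has tipped onto the catch bar by itself, barely resting on it (under 0.3 N), untouched by the robot and with the saddle still away from it (angle between beam's own z axis and vertical above 0.045 rad and contact force between beam and catch below 0.3 N and contact force between each of the arm, the fingers and beam below 0.05 N and horizontal distance between saddle and stand above 0.06 m), for 0.2 s.
At the end, for the whole second after the job is handed in: The beam lies tipped (over 0.045 rad) across the fulcrum edge with under 0.3 N on the catch bar (its balance point within about 7 mm of the edge), within 12 mm of the stand's middle line; the saddle sits astride it, fully down (within 3 mm), its middle within 6 mm of the fulcrum edge; all at rest (angle between beam's own z axis and vertical above 0.045 rad and contact force between beam and catch below 0.3 N and linear speed of each of beam, saddle below 0.02 m/s and y of beam in the frame of stand between -0.012 and 0.012 m and x of saddle in the frame of stand between -0.006 and 0.006 m and z of saddle in the frame of beam between 0.005 and 0.011 m and y of saddle in the frame of beam between -0.006 and 0.006 m and angle between the z axis of saddle and the z axis of beam, either way round below 0.12 rad); the robot touches nothing.
It fails at once if the beam is lifted more than 15 mm off the deck (height (world z) of beam above 0.075 m).
It fails at once if the beam is pressed onto the stand or its catch bar with more than 35 N (contact force between beam and stand above 35 N or contact force between beam and catch above 35 N).
It fails at once if a bystander is moved more than 30 mm (distance of any of chip_bowl, tub, screwdriver, offcut, brick_sample, glue, wrench from where it was at the start of the episode above 0.03 m).
It also fails if it takes over 72 s, if anything falls off the work surface, if the arm or the gripper's body presses on something with over 40 N, if the wrist force passes 120 N, or if a joint passes its speed limit or range.

### The arm

A 7-joint arm with a two-finger parallel gripper is mounted at the origin on the work surface. World frame = base frame: x ahead of the robot, y to its left, z up, the work surface at z = 0. Lengths are in m, angles in degrees, forces in N, time in s.
With the tool pointing down it reaches from about 0.425 to 0.875 m from the base axis. Payload 4.7 kg.
Tool frame: the origin (TCP) lies at the very end of the fingers, on their centre line; the grasp point (between the pads) lies 19 mm behind it; z points along the fingers, y is the line along which they close (so a half turn about z gives the same grasp; the last joint's range is limited). The gripper opens to 87 mm and grips with 3 to 60 N. Pads are 19 mm wide; open, the fingers measure 117 mm over their backs; the gripper's body (75 mm by 190 mm) begins 51 mm behind the grasp point.
Start: joints at [-68.692, 18.392, -4.016, 83.108, 1.295, 78.541, -3.26], TCP at [0.228, 0.609, 0.223] pointing down, gripper open.
Joint ranges: [-163.93, 163.93], [-17.29, 119.83], [-79.2, 71.16], [3.27, 140.29], [-89.18, 269.18], [5.43, 117.66], [-154.24, 154.24]. Speed limits (degrees/s): [147.25, 147.25, 180, 180, 180, 180, 180].

### API

Orientations are given as [roll, pitch, yaw] about the fixed x, y, z axes, in that order (R = Rz(yaw) Ry(pitch) Rx(roll)).
In Python, from cell import get_obs, eyes, env gives the robot as it stands.
- The arm moves only by the tool servo_tool, never from a script. Its argument "series" is a list that holds one entry, the list of rows, each a list of 7 numbers: the shift along the tool's x, y, z in units of 300 mm (1.0 is 300 mm), then the turn, a rotation vector about the tool's x, y, z in units of pi rad (1.0 is pi rad), then the opening, from 0 (shut) to 1 (fully open). In form: [[[tx, ty, tz, wx, wy, wz, gripper], ...]]. A call has 1 to 12 rows; each row is the pose to reach, as a shift and turn from the pose commanded when the call began, along the tool's axes at that moment, turning the shorter way round; what a row does not reach only later rows make up. A row lasts 1/12 s, in which the tool goes at most 41.7 mm and 7.16 degrees, less where a joint would pass 70% of its speed; a pose out of reach is approached as far as the arm can. A call with a number of a shift or a turn outside -1 to 1 is refused whole. A call with a gripper value outside its range is refused whole. The fingers move at their own pace and stop on an object; "grip_force" is the grip in N (left out, the last holds). Time passes only in rows, so rows that repeat a pose let the fingers close. It gives the time, the measured TCP pose, the force, the opening and the grip force at its end, in the units of the state.
- get_obs(): the state, without advancing time (a new reading comes with each control period).
- eyes.read_camera(name): name is "side" or "top" or "wrist"; returns a dict with "frame" (480x640x3 uint8, red, green, blue), "depth" (480x640 float32, m along the optical axis (not along the pixel's ray), 0 where there is no reading), "fx", "fy", "cx", "cy" (pixels), "origin" and "rotation" of the camera in the world; the wrist camera has in their place "mount" (4x4, takes a point from camera to tool coordinates, whose origin is the TCP and whose axes are the flange's). Camera axes: x right, y down, z forward; pixel columns grow to the right and rows downward; lengths in m; the calibration is good to about 2 mm. A picture is of the moment at which its call begins: read the wrist's pose just before it.
- env.sign_off(): hands the job in; it is judged then, once.
The state is a dict: "time_s": time; "qpos": joint angles; "joint_velocities": joint speeds; "effort": joint torques, N m; "tool_pos": TCP position; "tool_rot": TCP orientation; "force": force on the tool from outside, world axes, zero at the start; "wrist_torque": the same for the moment, N m; "grip_width": finger opening in m; "grasp_force": force on a finger pad.
Only numpy, scipy, OpenCV 4.12 (cv2) and the standard library are available. Lean on these libraries where they do the work, as an engineer would, in place of code of your own. Each camera call takes 0.05 s, during which the arm holds its last target. There are 200 camera calls.

## Working session

There is one attempt and no reset: what is moved stays moved. The work goes in short steps, Python scripts to look and compute and a tool call to move; the robot and the scene stay as the last step left them, time stands still between calls to the robot, and variables do not carry over. Pictures are saved under pics/ and viewed, at most 10 in all, crops included, and the job is handed in when it is done.

Besides the shell and the picture viewer there is one more tool, called after "Call:" as name(argument=value, ...), one argument or row to a line, values as JSON. servo_tool: Moves the arm, as the interface text tells. Shifts and turns lie within -1 to 1; 1 stands for 300 mm of shift or pi rad of turn. Its arguments: {"type":"object","properties":{"series":{"type":"array"},"grip_force":{"type":"number"}},"required":["series"]}

```bash
mkdir -p pics; ls; cat > h.py <<'E'
import numpy as np, cv2
from cell import get_obs, eyes, env
from scipy.spatial.transform import Rotation as R
def shot(name,fn=None):
    o=get_obs(); c=eyes.read_camera(name)
    if 'mount' in c:
        T=np.eye(4);T[:3,:3]=R.from_euler('xyz',o['tool_rot'],degrees=True).as_matrix();T[:3,3]=o['tool_pos']
        M=T@np.array(c['mount']);c['rotation']=M[:3,:3];c['origin']=M[:3,3]
    if fn: cv2.imwrite(fn,c['frame'][:,:,::-1])
    np.savez(f'/tmp/{name}.npz',**{k:np.array(v) for k,v in c.items()})
    return c
def load(name): return dict(np.load(f'/tmp/{name}.npz'))
def cloud(c):
    v,u=np.mgrid[:480,:640];d=c['depth']
    p=np.stack([(u-c['cx'])/c['fx']*d,(v-c['cy'])/c['fy']*d,d],-1)
    return p@np.array(c['rotation']).T+np.array(c['origin'])
def atz(c,u,v,z):
    r=np.array(c['rotation'])@np.array([(u-c['cx'])/c['fx'],(v-c['cy'])/c['fy'],1]);o=np.array(c['origin'])
    return o+r*(z-o[2])/r[2]
E
python3 - <<'E'
from h import *
for n in('top','side'):
    c=shot(n,f'pics/{n}0.png');print(n,c['origin'],np.round(c['rotation'],3).tolist(),c['fx'])
print(get_obs())
E
```

```text
pics
top [ 0.42793828 -0.00344484  1.1493712 ] [-170.968, 0.322, -90.385] 511.10000869902836
side [ 0.44344738 -0.58449218  0.7897317 ] [-139.267, 1.121, -15.516] 477.57976012919545
{'time_s': 0.1, 'qpos': array([-68.69303767,  18.43374223,  -4.01688955,  83.16825816,
         1.29526048,  78.53892826,  -3.26184767]), 'joint_velocities': array([-0.02645077, -0.19384268, -0.03305696, -0.22047242, -0.02467849,
       -0.05584004, -0.01979586]), 'effort': array([-4.55440040e-04, -4.92570305e+01, -4.05932581e-01, -3.13399351e+01,
       -6.41089864e-02,  3.94475902e-02,  5.42977375e-05]), 'tool_pos': array([0.22748857, 0.6083731 , 0.22158015]), 'tool_rot': array([-1.79904321e+02,  5.21353353e-03,  1.59502137e+02]), 'force': array([-0.07047773, -0.47890768, -0.46673939]), 'wrist_torque': array([0.04932742, 0.00933516, 0.0157352 ]), 'grasp_force': 0.0, 'grip_width': 0.0868947767243125}
```

```bash
python3 - <<'E'
s=open('h.py').read()
s=s.replace("    if 'mount' in c:","    if 'mount' not in c: c['rotation']=R.from_euler('xyz',c['rotation'],degrees=True).as_matrix()\n    else:")
open('h.py','w').write(s)
E
python3 - <<'E'
from h import *
for n in('top','side'):
    c=shot(n); p=cloud(c); print(n,[p[v,u].round(3).tolist() for v,u in((240,320),(100,100),(400,500),(300,100))])
E
```

```text
top [[0.606, 0.017, -0.0], [0.935, 0.526, 0.03], [0.252, -0.373, -0.005], [0.471, 0.475, 0.078]]
side [[0.6, 0.07, 0.001], [-0.188, 2.077, -0.752], [0.799, -0.354, -0.002], [0.141, 0.043, 0.002]]
```

View pics/top0.png

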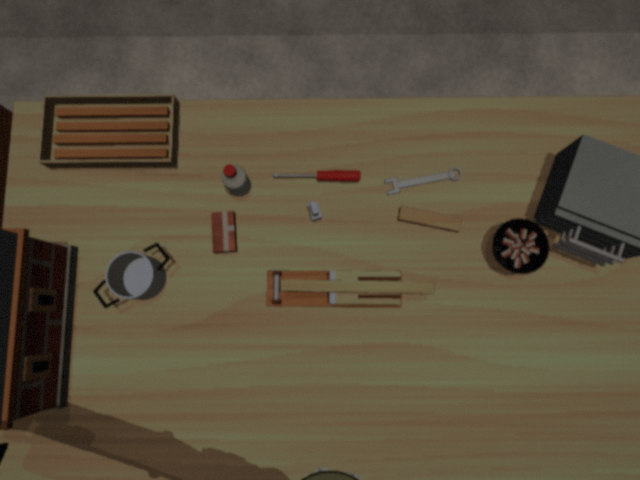

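View pics/side0.png

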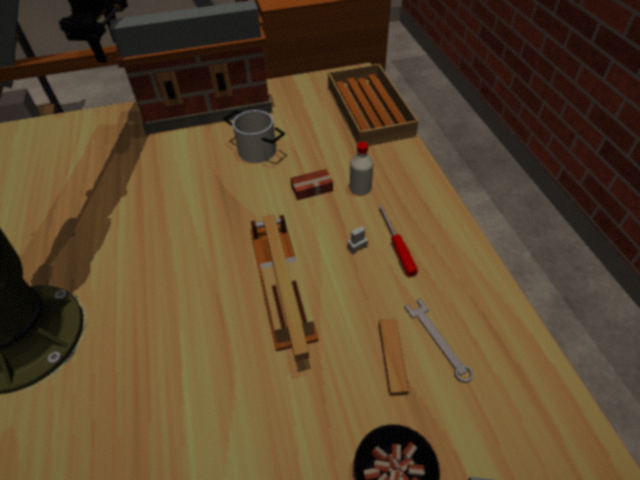

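Top view: stand along world y; catch bar at (277,288), steel edge at (332,288), beam from (283,287) to (434,287), saddle at (315,211). The beam slides image-left (world +y). Measuring now.

```bash
python3 - <<'E'
from h import *
c=load('top'); p=cloud(c)
reg=np.zeros((480,640),bool);reg[262:314,255:445]=1
def fit(m,l):
    q=p[m].astype(np.float32); r=cv2.minAreaRect(np.ascontiguousarray(q[:,:2])); print(l,len(q),np.round(r[0],4),np.round(r[1],4),round(r[2],2),'z',np.median(q[:,2]).round(4))
z=p[...,2]
fit(reg&(z>.074)&(z<.095),'beam top')
fit(reg&(z>.006),'all')
fit(reg&(z>.052)&(z<.07),'deck')
s=np.zeros_like(reg);s[195:228,300:330]=1
fit(s&(z>.008),'saddle'); fit(s&(z>.035),'tab')
b=reg&(z>.074)
q=p[b]; l=np.polyfit(q[:,1],q[:,0],1); print('beam line x=',l)
c2=load('side');p2=cloud(c2)
m=(p2[...,2]>.078)&(p2[...,2]<.095)&(abs(p2[...,0]-.51)<.05)&(abs(p2[...,1])<.3);q=p2[m];print(np.polyfit(q[:,1],q[:,0],1),q[:,1].min(),q[:,1].max(),q[:,0].mean())
def crop(im,x,y,w,h,s): return cv2.resize(im[y:y+h,x:x+w],None,fx=s,fy=s,interpolation=cv2.INTER_CUBIC)
a=crop(c['frame'],255,190,190,120,4)
cv2.imwrite('pics/c1.png',a[:,:,::-1])
E
```

```text
beam top 1799 [ 0.4951 -0.0624] [0.3192 0.0243] 88.57 z 0.0824
all 5247 [ 0.4833 -0.0424] [0.1095 0.3587] 0.8 z 0.0593
deck 1564 [ 0.4946 -0.0504] [0.3372 0.0703] 89.18 z 0.0593
saddle 185 [0.5599 0.0083] [0.2639 0.0249] 10.49 z 0.0254
tab 85 [0.5565 0.0103] [0.2582 0.0148] 9.4 z 0.0544
beam line x= [0.01718905 0.4949129 ]
[0.02458924 0.49664865] -0.22284942927465506 0.09886473332715895 0.4946110501223819
```

View pics/c1.png

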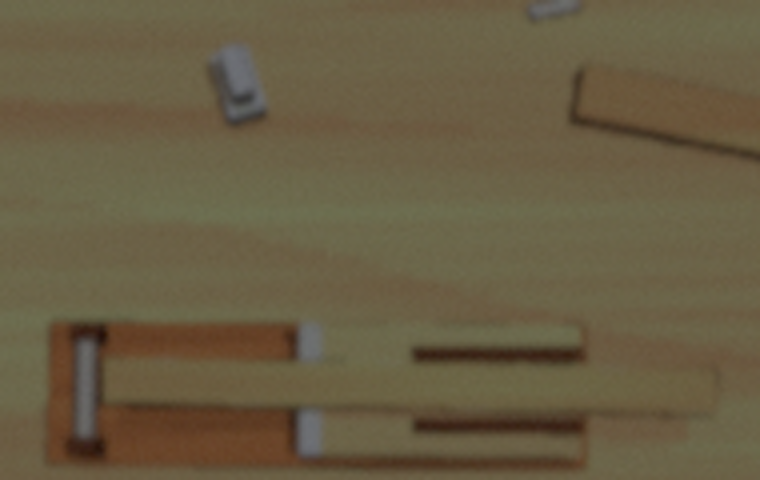

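Crop (×4): steel's free edge at x≈297 (rows 322–458), catch bar centre (86,392), saddle body spans (208,50)–(267,118), tab top at about (235,75).

```bash
python3 - <<'E'
from h import *
c=load('top'); p=cloud(c); z=p[...,2]
A=lambda x,y,h: atz(c,255+(x+.5)/4-.5,190+(y+.5)/4-.5,h)
e1,e2=A(298,322,.06),A(297,458,.06);print('edge',e1,e2,(e1+e2)/2)
print('catch',A(86,334,.052),A(86,448,.052))
print('base left',A(49,324,.012),A(47,464,.012),'deck right',A(585,324,.06),A(585,458,.06))
# deck
reg=np.zeros((480,640),bool);reg[262:314,327:402]=1
m=reg&(abs(z-.06)<.004);q=p[m];print('deck y',q[:,1].min(),q[:,1].max(),'x',q[:,0].min(),q[:,0].max())
for lo in (-.15,-.1,-.05,0,.0):
    k=q[abs(q[:,1]-lo)<.01]; print(lo,k[:,0].min().round(4),k[:,0].max().round(4)) if len(k) else 0
m=np.zeros_like(reg);m[195:228,300:330]=1
print('bottom silhouette');f=m&(z>.008)&(abs(p[...,0]-.64)<.1)
q=p[f];print(q.min(0),q.max(0))
t=q[q[:,2]>.045];print('tab top',len(t),t.mean(0));
for k in (t,q[(q[:,2]>.015)&(q[:,2]<.03)]):
    r=cv2.minAreaRect(k[:,:2].astype(np.float32));print(r)
c2=load('side');p2=cloud(c2)
m=(p2[...,2]>.01)&(abs(p2[...,0]-.65)<.06)&(abs(p2[...,1])<.06)
q=p2[m];print(len(q),q.min(0),q.max(0));t=q[q[:,2]>.05];print(len(t),t.mean(0),t.min(0),t.max(0))
r=cv2.minAreaRect(q[:,:2].astype(np.float32));print(r)
E
```

```text
edge [ 0.53166422 -0.00365183  0.06      ] [ 0.45958732 -0.00258085  0.06      ] [ 0.49562577 -0.00311634  0.06      ]
catch [0.52678104 0.11043567 0.052     ] [0.46588431 0.10990201 0.052     ]
base left [0.53612299 0.13529451 0.012     ] [0.45864458 0.13549997 0.012     ] deck right [ 0.52948376 -0.1568104   0.06      ] [ 0.45854102 -0.15471409  0.06      ]
deck y -0.15406428275694137 -0.004979114079941775 x 0.45881701187719826 0.5300964786576172
-0.15 0.4588 0.5269
-0.1 0.4591 0.5271
-0.05 0.4595 0.5298
0 0.462 0.5301
0.0 0.462 0.5301
bottom silhouette
[0.64865232 0.01368103 0.00835875] [0.6906427  0.04303947 0.0603241 ]
tab top 73 [0.66930239 0.02907004 0.05458039]
((0.6700927019119263, 0.02918294258415699), (0.028726892545819283, 0.011871011927723885), 17.962505340576172)
((0.6700491905212402, 0.029214652255177498), (0.038779113441705704, 0.021999144926667213), 17.486398696899414)
321 [0.64914033 0.0126319  0.01000818] [0.69178211 0.03758596 0.05937099]
86 [0.66961182 0.02714487 0.05550643] [0.65573021 0.01901971 0.05007652] [0.68509359 0.03758596 0.05937099]
((0.6702162027359009, 0.027925265952944756), (0.03938332200050354, 0.023050088435411453), 18.2812557220459)
```

```bash
cat >> h.py <<'E'
def rel(pos,rpy,start=None):
    "print the row numbers that bring the tool to pos,rpy (from measured pose, or a given (pos,rpy))"
    o=get_obs(); p0,r0=start if start else (o['tool_pos'],o['tool_rot'])
    A=R.from_euler('xyz',r0,degrees=True)
    d=A.inv().apply(np.array(pos)-p0)/.3
    w=(A.inv()*R.from_euler('xyz',rpy,degrees=True)).as_rotvec()/np.pi
    print('row',d.round(4).tolist(),w.round(4).tolist(),'rows>=',round(np.linalg.norm(d)*.3/.0417,1),round(np.linalg.norm(w)*180/7.16,1))
E
python3 - <<'E'
from h import *
a=([.228,.609,.223],[-180,0,159.5]);b=([.46,.43,.22],[180,0,120]);c=([.50,.16,.22],[180,0,89]);d=([.492,-.12,.22],[180,0,89])
rel(*b,start=a);rel(*c,start=b);rel(*d,start=c)
E
```

```text
row [-0.9333, -0.2881, 0.01] [-0.0, -0.0, 0.2194] rows>= 7.0 5.5
row [-0.8461, -0.3345, -0.0] [-0.0, -0.0, 0.1722] rows>= 6.5 4.3
row [-0.9337, -0.0104, -0.0] [0.0, 0.0, 0.0] rows>= 6.7 0.0
```

Call:
servo_tool(
  series=[
    [[-0.933,-0.288,0.01,0,0,0.219,0],[-0.933,-0.288,0.01,0,0,0.219,0],[-0.933,-0.288,0.01,0,0,0.219,0],[-0.933,-0.288,0.01,0,0,0.219,0],[-0.933,-0.288,0.01,0,0,0.219,0],[-0.933,-0.288,0.01,0,0,0.219,0],[-0.933,-0.288,0.01,0,0,0.219,0],[-0.933,-0.288,0.01,0,0,0.219,0]],
  ],
)

```text
time_s: 0.87
tool_pos: [0.4687, 0.4205, 0.2195]
tool_rot: [179.9, 0.4, 119.3]
force: [1.3, -2.4, 0.7]
grip_width: 0.0416
grasp_force: 0.0
```

Call:
servo_tool(
  series=[
    [[-0.846,-0.3345,0,0,0,0.172,0],[-0.846,-0.3345,0,0,0,0.172,0],[-0.846,-0.3345,0,0,0,0.172,0],[-0.846,-0.3345,0,0,0,0.172,0],[-0.846,-0.3345,0,0,0,0.172,0],[-0.846,-0.3345,0,0,0,0.172,0],[-0.846,-0.3345,0,0,0,0.172,0]],
  ],
)

```text
time_s: 1.45
tool_pos: [0.5005, 0.1542, 0.2198]
tool_rot: [180.0, 0.1, 88.8]
force: [0.6, 0.2, -0.8]
grip_width: 0.0018
grasp_force: 0.0
```

Call:
servo_tool(
  series=[
    [[-0.934,-0.01,0,0,0,0,0],[-0.934,-0.01,0,0,0,0,0],[-0.934,-0.01,0,0,0,0,0],[-0.934,-0.01,0,0,0,0,0],[-0.934,-0.01,0,0,0,0,0],[-0.934,-0.01,0,0,0,0,0],[-0.934,-0.01,0,0,0,0,0],[-0.934,-0.01,0,0,0,0,0]],
  ],
)

```text
time_s: 2.12
tool_pos: [0.4913, -0.1283, 0.2201]
tool_rot: [179.9, 0.2, 88.5]
force: [-0.3, -0.2, 1.1]
grip_width: 0.0004
grasp_force: 0.0
```

Call:
servo_tool(
  series=[
    [[-0.433,0.003,0,0,0,0,0],[-0.433,0.003,0,0,0,0,0],[-0.433,0.003,0,0,0,0,0],[-0.433,0.003,0,0,0,0,0],[-0.433,0.003,0.2,0,0,0,0],[-0.433,0.003,0.49,0,0,0,0],[-0.433,0.003,0.49,0,0,0,0],[-0.433,0.003,0.49,0,0,0,0],[-0.433,0.003,0.49,0,0,0,0],[-0.433,0.003,0.49,0,0,0,0],[-0.433,0.003,0.49,0,0,0,0]],
  ],
)

```text
time_s: 3.03
tool_pos: [0.4929, -0.2504, 0.0743]
tool_rot: [179.9, 0.0, 89.1]
force: [0.2, -0.0, 0.8]
grip_width: 0.0004
grasp_force: 0.0
```

```bash
cat >> h.py <<'E'
def state():
    o=get_obs();print('tcp',o['tool_pos'].round(4),o['tool_rot'].round(2),'F',o['force'].round(2))
    c=shot('top');p=cloud(c);q=p[255:320,255:460].reshape(-1,3)
    for _ in range(1):
        q=q[(q[:,2]>.072)&(q[:,2]<.105)&(abs(q[:,0]-.495-.017*q[:,1])<.010)&(q[:,1]>-.25)]
    q=q[q[:,1]>o['tool_pos'][1]+.025]
    f=np.polyfit(q[:,1],q[:,2],1);g=np.polyfit(q[:,1],q[:,0],1)
    print('beam front y',q[:,1].max().round(4),'slope',f.round(4),'line',g.round(4),'x at edge',np.polyval(g,-.004).round(4))
E
python3 -c "
from h import *
state()
c=shot('side');cv2.imwrite('pics/s1.png',cv2.resize(c['frame'][200:380,200:380],None,fx=3,fy=3)[:,:,::-1])"
```

```text
tcp [ 0.4929 -0.2504  0.0743] [1.7986e+02 5.0000e-02 8.9130e+01] F [ 0.16 -0.01  0.83]
beam front y 0.0972 slope [-0.0014  0.0824] line [0.0166 0.4949] x at edge 0.4949
```

View pics/s1.png

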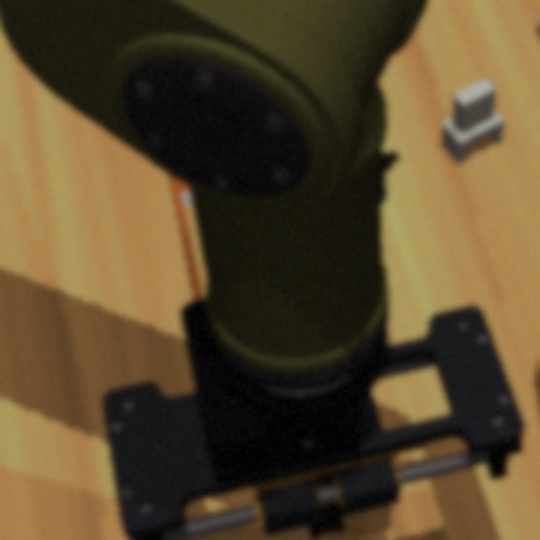

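Side view is blocked by the arm; the top camera still gives the beam's slope. First slide: about 23 mm.

Call:
servo_tool(
  series=[
    [[0.03,-0.004,0,0,0,0,0],[0.05,-0.005,0,0,0,0,0],[0.06,-0.005,0,0,0,0,0],[0.07,-0.005,0,0,0,0,0],[0.08,-0.005,0,0,0,0,0],[0.09,-0.005,0,0,0,0,0],[0.1,-0.005,0,0,0,0,0],[0.11,-0.005,0,0,0,0,0],[0.12,-0.005,0,0,0,0,0],[0.13,-0.005,0,0,0,0,0],[0.135,-0.005,0,0,0,0,0],[0.137,-0.005,0,0,0,0,0]],
  ],
)

```text
time_s: 4.13
tool_pos: [0.4912, -0.2099, 0.0732]
tool_rot: [179.9, 0.1, 89.1]
force: [0.3, -5.5, 4.3]
grip_width: 0.0004
grasp_force: 2.7
```

Call:
servo_tool(
  series=[
    [[-0.01,0,0,0,0,0,0],[-0.015,0,0,0,0,0,0],[-0.015,0,0,0,0,0,0],[-0.015,0,0,0,0,0,0],[-0.015,0,0,0,0,0,0]],
  ],
)

```text
time_s: 4.55
tool_pos: [0.4904, -0.2127, 0.0721]
tool_rot: [-179.9, -0.1, 89.1]
force: [0.0, -0.2, -0.1]
grip_width: 0.0006
grasp_force: 0.0
```

```bash
python3 -c "
from h import *
state()"
```

```text
tcp [ 0.4904 -0.2127  0.0721] [-1.7995e+02 -5.0000e-02  8.9140e+01] F [ 0.   -0.19 -0.07]
beam front y 0.1204 slope [-0.0011  0.0825] line [0.0174 0.4949] x at edge 0.4949
```

Call:
servo_tool(
  series=[
    [[0.012,0,0,0,0,0,0],[0.018,0,0,0,0,0,0],[0.023,0,0,0,0,0,0],[0.028,0,0,0,0,0,0],[0.03,0,0,0,0,0,0],[0.02,0,0,0,0,0,0],[0.015,0,0,0,0,0,0],[0.015,0,0,0,0,0,0],[0.015,0,0,0,0,0,0],[0.015,0,0,0,0,0,0]],
  ],
)

```text
time_s: 5.43
tool_pos: [0.4907, -0.2086, 0.0725]
tool_rot: [-180.0, -0.0, 89.1]
force: [-0.0, -0.0, -0.5]
grip_width: 0.0004
grasp_force: 0.0
```

```bash
python3 -c "
from h import *
state()"
```

```text
tcp [ 0.4907 -0.2086  0.0725] [-1.7999e+02 -3.0000e-02  8.9130e+01] F [-0.02 -0.01 -0.47]
beam front y 0.1243 slope [-0.0008  0.0825] line [0.0175 0.495 ] x at edge 0.4949
```

Front advanced 3.9 mm, level. Repeat.

Call:
servo_tool(
  series=[
    [[0.012,0,0,0,0,0,0],[0.018,0,0,0,0,0,0],[0.023,0,0,0,0,0,0],[0.028,0,0,0,0,0,0],[0.03,0,0,0,0,0,0],[0.02,0,0,0,0,0,0],[0.015,0,0,0,0,0,0],[0.015,0,0,0,0,0,0],[0.015,0,0,0,0,0,0],[0.015,0,0,0,0,0,0]],
  ],
)

```text
time_s: 6.32
tool_pos: [0.4907, -0.2041, 0.0724]
tool_rot: [-180.0, -0.0, 89.1]
force: [-0.5, 0.8, 0.2]
grip_width: 0.0004
grasp_force: 0.0
```

```bash
python3 -c "
from h import *
state()"
```

```text
tcp [ 0.4907 -0.2041  0.0724] [-1.7999e+02 -3.0000e-02  8.9130e+01] F [-0.52  0.76  0.24]
beam front y 0.1302 slope [-0.0016  0.0824] line [0.0171 0.4949] x at edge 0.4949
```

Call:
servo_tool(
  series=[
    [[0.012,0,0,0,0,0,0],[0.018,0,0,0,0,0,0],[0.023,0,0,0,0,0,0],[0.027,0,0,0,0,0,0],[0.029,0,0,0,0,0,0],[0.02,0,0,0,0,0,0],[0.014,0,0,0,0,0,0],[0.014,0,0,0,0,0,0],[0.014,0,0,0,0,0,0],[0.014,0,0,0,0,0,0]],
  ],
)

```text
time_s: 7.2
tool_pos: [0.4908, -0.1999, 0.0724]
tool_rot: [-180.0, -0.0, 89.1]
force: [0.1, 0.7, -0.6]
grip_width: 0.0001
grasp_force: 0.0
```

```bash
python3 -c "
from h import *
state()"
```

```text
tcp [ 0.4908 -0.1999  0.0724] [-1.7999e+02 -3.0000e-02  8.9130e+01] F [ 0.08  0.7  -0.56]
beam front y 0.1348 slope [-0.0024  0.0825] line [0.0169 0.4949] x at edge 0.4949
```

Call:
servo_tool(
  series=[
    [[0.012,0,0,0,0,0,0],[0.018,0,0,0,0,0,0],[0.023,0,0,0,0,0,0],[0.027,0,0,0,0,0,0],[0.029,0,0,0,0,0,0],[0.02,0,0,0,0,0,0],[0.014,0,0,0,0,0,0],[0.014,0,0,0,0,0,0],[0.014,0,0,0,0,0,0],[0.014,0,0,0,0,0,0]],
  ],
)

```text
time_s: 8.08
tool_pos: [0.4909, -0.1957, 0.0724]
tool_rot: [-180.0, -0.0, 89.1]
force: [0.6, 0.1, -0.5]
grip_width: 0.0005
grasp_force: 0.0
```

```bash
python3 -c "
from h import *
state()"
```

```text
tcp [ 0.4909 -0.1957  0.0724] [-1.7999e+02 -3.0000e-02  8.9130e+01] F [ 0.65  0.14 -0.52]
beam front y 0.1378 slope [-0.0677  0.0823] line [0.0172 0.4951] x at edge 0.4951
```

Tipped (slope −0.068 rad). Back away and go look over the saddle.

```bash
python3 - <<'E'
from h import *
o=get_obs();s=(o['tool_pos'],[180,0,89.1])
b=([.49,-.225,.2],[180,0,89.1]);
rel(*b,start=s); c=([.62,-.02,.2],[180,0,108]); rel(*c,start=b)
E
```

```text
row [-0.0975, -0.0013, -0.4252] [0.0, 0.0, 0.0] rows>= 3.1 0.0
row [0.6901, 0.4225, 0.0] [0.0, 0.0, -0.105] rows>= 5.8 2.6
```

Call:
servo_tool(
  series=[
    [[-0.03,0,0,0,0,0,0],[-0.07,0,0,0,0,0,0],[-0.1,0,0,0,0,0,0],[-0.1,0,-0.1,0,0,0,0],[-0.1,0,-0.425,0,0,0,0.6],[-0.1,0,-0.425,0,0,0,0.6],[-0.1,0,-0.425,0,0,0,0.6],[-0.1,0,-0.425,0,0,0,0.6]],
  ],
)

```text
time_s: 8.8
tool_pos: [0.4929, -0.2281, 0.2047]
tool_rot: [179.5, 0.1, 89.1]
force: [0.5, -1.0, 0.2]
grip_width: 0.0194
grasp_force: 0.0
```

Call:
servo_tool(
  series=[
    [[0.69,0.422,0,0,0,-0.105,0.6],[0.69,0.422,0,0,0,-0.105,0.6],[0.69,0.422,0,0,0,-0.105,0.6],[0.69,0.422,0,0,0,-0.105,0.6],[0.69,0.422,0,0,0,-0.105,0.6],[0.69,0.422,0,0,0,-0.105,0.6],[0.69,0.422,0,0,0,-0.105,0.6],[0.69,0.422,0,0,0,-0.105,0.6],[0.69,0.422,0,0,0,-0.105,0.6]],
  ],
)

```text
time_s: 9.55
tool_pos: [0.6194, -0.0223, 0.1986]
tool_rot: [-179.8, 0.0, 108.0]
force: [-0.7, -1.2, 0.4]
grip_width: 0.0522
grasp_force: 0.0
```

```bash
python3 -c "
from h import *
state();shot('wrist','pics/w1.png')"
```

```text
tcp [ 0.6194 -0.0223  0.1986] [-1.7984e+02  4.0000e-02  1.0797e+02] F [-0.66 -1.16  0.35]
beam front y 0.1378 slope [-0.0594  0.0818] line [0.0046 0.4962] x at edge 0.4962
```

View pics/w1.png

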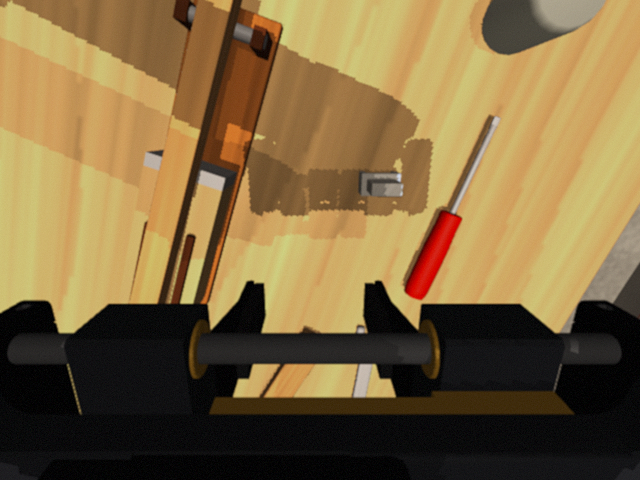

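Wrist view: saddle tab at about (383,184), steel edge's far side running (148,151)→(238,170), beam crossing it, catch bar at (243,32). Computing positions.

```bash
python3 - <<'E'
from h import *
c=load('wrist');p=cloud(c);z=p[...,2]
for u,v in((148,151),(238,170)): print('edge',atz(c,u,v,.06).round(4))
print('catch',atz(c,240,32,.052))
m=np.zeros(z.shape,bool);m[160:210,345:415]=1
q=p[m];print('bench z',p[230:260,330:360,2].mean(), 'deck z',p[230:240,205:215,2].mean())
for lo,hi in((.045,.065),(.015,.03)):
    k=q[(q[:,2]>lo)&(q[:,2]<hi)];print(len(k),k.mean(0),cv2.minAreaRect(k[:,:2].astype(np.float32)))
# deck far edge in depth
for u in (215,220,225,230):
    col=p[140:200,u];i=np.where(abs(col[:,2]-.06)<.006)[0];print(u,col[i[0]].round(4) if len(i) else None)
cv2.imwrite('pics/c2.png',cv2.resize(c['frame'][120:220,130:260],None,fx=6,fy=6,interpolation=cv2.INTER_CUBIC)[:,:,::-1])
E
```

```text
edge [ 4.644e-01 -2.000e-04  6.000e-02]
edge [0.5412 0.0078 0.06  ]
catch [0.5153201  0.11163977 0.052     ]
bench z -0.0006850563081945421 deck z 0.05596716577010041
451 [0.67016363 0.03154714 0.05367688] ((0.670839250087738, 0.031400106847286224), (0.02828409895300865, 0.011682944372296333), 17.238388061523438)
411 [0.66494336 0.03456193 0.02178828] ((0.6707809567451477, 0.031185472384095192), (0.03820645436644554, 0.02214130200445652), 17.791385650634766)
215 [ 0.5226 -0.002   0.0582]
220 [ 0.5274 -0.0021  0.0593]
225 [ 0.5311 -0.0022  0.0564]
230 None
```

View pics/c2.png

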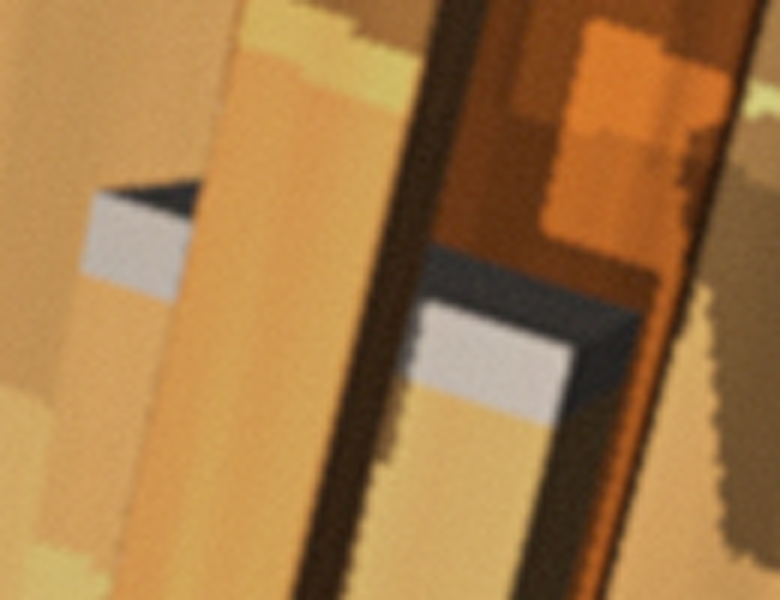

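```bash
python3 - <<'E'
from h import *
c=load('wrist');p=cloud(c)
a,b=atz(c,146.2,151.7,.0595),atz(c,225.3,178,.0595);print('edge',a,b,(a+b)/2,'len',np.linalg.norm(a-b),'yaw',np.degrees(np.arctan2(*(b-a)[[1,0]])))
f=p[60:300,120:260].reshape(-1,3);f=f[(f[:,2]>.068)&(f[:,2]<.11)&(abs(f[:,1])<.1)]
r=cv2.minAreaRect(f[:,:2].astype(np.float32));print(r)
g=np.polyfit(f[:,1],f[:,0],1);h=np.polyfit(f[:,1],f[:,2],1);print('beam x at edge',np.polyval(g,-.002),g,h)
k=f[abs(f[:,1]+.002)<.01];print(k[:,0].min(),k[:,0].max())
rel([.6705,.0305,.085],[180,0,107.8]);rel([.6705,.0305,.029],[180,0,107.8])
E
```

```text
edge [ 0.46278385 -0.0013286   0.0595    ] [ 0.53223778 -0.00232953  0.0595    ] [ 0.49751082 -0.00182906  0.0595    ] len 0.06946113573845694 yaw -0.8256608303015706
((0.4961649477481842, -0.00706501305103302), (0.1861763894557953, 0.024829402565956116), 89.04533386230469)
beam x at edge 0.4980299420371936 [0.01376701 0.49805748] [-0.06086845  0.08101584]
0.4843097187448704 0.5087287207866467
row [0.119, 0.2178, 0.3815] [-0.0004, 0.0001, 0.0002] rows>= 3.3 0.0
row [0.1191, 0.218, 0.5682] [-0.0004, 0.0001, 0.0002] rows>= 4.5 0.0
```

Call:
servo_tool(
  series=[
    [[0.119,0.218,0.2,0,0,0,0.6],[0.119,0.218,0.38,0,0,0,0.6],[0.119,0.218,0.38,0,0,0,0.6],[0.119,0.218,0.38,0,0,0,0.6],[0.119,0.218,0.38,0,0,0,0.6],[0.119,0.218,0.38,0,0,0,0.6]],
  ],
)

```text
time_s: 10.15
tool_pos: [0.671, 0.0312, 0.0866]
tool_rot: [-179.9, 0.1, 107.9]
force: [0.8, -0.1, 0.6]
grip_width: 0.0522
grasp_force: 0.0
```

```bash
python3 -c "
from h import *
o=get_obs();print(o['tool_pos'],o['tool_rot'],o['grip_width']);shot('wrist')
c=load('wrist');p=cloud(c);cv2.imwrite('pics/w2.png',c['frame'][:,:,::-1])
q=p.reshape(-1,3);q=q[(abs(q[:,0]-.67)<.03)&(abs(q[:,1]-.03)<.025)]
for lo,hi in((.045,.062),(.012,.03)):
    k=q[(q[:,2]>lo)&(q[:,2]<hi)];print(len(k),cv2.minAreaRect(k[:,:2].astype(np.float32)) if len(k)>9 else 0)
"
```

```text
[0.67096036 0.03117584 0.08656135] [-1.79940173e+02  5.84010557e-02  1.07921468e+02] 0.052218175463710194
1037 ((0.6711443662643433, 0.031633518636226654), (0.02800580859184265, 0.012522736564278603), 18.358627319335938)
958 ((0.6710914969444275, 0.03150425851345062), (0.03802403807640076, 0.022398781031370163), 17.237489700317383)
```

View pics/w2.png

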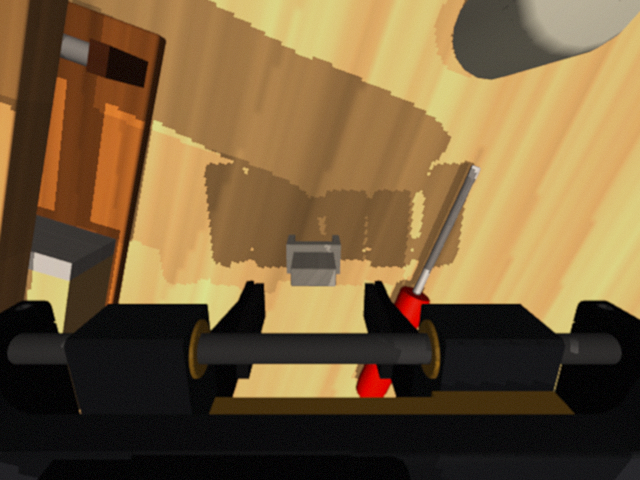

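Saddle at (313,260) is centred between the fingers (315). Descend and grip.

Call:
servo_tool(
  series=[
    [[0.001,0,0.1,0,0,0,0.6],[0.001,0,0.16,0,0,0,0.6],[0.001,0,0.19,0,0,0,0.6],[0.001,0,0.19,0,0,0,0.6],[0.001,0,0.19,0,0,0,0.6],[0.001,0,0.19,0,0,0,0.25],[0.001,0,0.19,0,0,0,0.25],[0.001,0,0.19,0,0,0,0.25],[0.001,0,0.19,0,0,0,0.25],[0.001,0,0.19,0,0,0,0.25],[0.001,0,0.19,0,0,0,0.25]],
  ],
  grip_force=15,
)

```text
time_s: 11.12
tool_pos: [0.6715, 0.0335, 0.0296]
tool_rot: [180.0, 0.0, 108.0]
force: [-0.7, 0.7, 3.3]
grip_width: 0.0277
grasp_force: 15.0
```

Gripped. Lift and carry to a hover above the edge.

```bash
python3 - <<'E'
from h import *
o=get_obs();print(o['tool_pos'],o['tool_rot'])
R1=(R.from_rotvec([-.067,0,0])*R.from_euler('xyz',[180,0,89.1],degrees=True)).as_euler('xyz',degrees=True);print(R1)
s=(o['tool_pos']+[0,0,.12],o['tool_rot'])
rel([.4965,.002,.145],R1,start=s)
E
```

```text
[0.67153276 0.03351294 0.02962268] [1.79963200e+02 6.87386761e-04 1.08024791e+02]
[179.93961211   3.83834293  89.0979765 ]
row [0.0806, -0.5873, 0.015] [0.0034, -0.0212, 0.1051] rows>= 4.3 2.7
```

Call:
servo_tool(
  series=[
    [[0,0,-0.05,0,0,0,0.25],[0,0,-0.17,0,0,0,0.25],[0,0,-0.3,0,0,0,0.25],[0,0,-0.4,0,0,0,0.25],[0,0,-0.4,0,0,0,0.25],[0,0,-0.4,0,0,0,0.25]],
  ],
)

```text
time_s: 11.62
tool_pos: [0.673, 0.0333, 0.1527]
tool_rot: [179.7, 0.0, 108.0]
force: [0.3, -0.3, -1.1]
grip_width: 0.0282
grasp_force: 15.0
```

Call:
servo_tool(
  series=[
    [[0.02,-0.15,0.003,0.0008,-0.005,0.026,0.25],[0.04,-0.29,0.007,0.0017,-0.01,0.052,0.25],[0.06,-0.43,0.011,0.0025,-0.016,0.078,0.25],[0.075,-0.53,0.014,0.003,-0.02,0.1,0.25],[0.0805,-0.587,0.015,0.0034,-0.0212,0.105,0.25],[0.0805,-0.587,0.015,0.0034,-0.0212,0.105,0.25],[0.0805,-0.587,0.015,0.0034,-0.0212,0.105,0.25],[0.0805,-0.587,0.015,0.0034,-0.0212,0.105,0.25],[0.0805,-0.587,0.015,0.0034,-0.0212,0.105,0.25]],
  ],
)

```text
time_s: 12.37
tool_pos: [0.4972, 0.002, 0.1445]
tool_rot: [180.0, 3.9, 89.1]
force: [-0.7, 0.1, -0.7]
grip_width: 0.0279
grasp_force: 15.0
```

```bash
python3 - <<'E'
from h import *
o=get_obs();print(o['tool_pos'],o['tool_rot'],o['grip_width']);c=shot('wrist');p=cloud(c)
big=cv2.resize(c['frame'][100:400,160:460],None,fx=2,fy=2,interpolation=cv2.INTER_CUBIC);cv2.imwrite('pics/w3.png',big[:,:,::-1])
E
```

```text
[0.49721926 0.00204156 0.14454318] [179.95240652   3.88882651  89.12454927] 0.02791707015831485
```

View pics/w3.png

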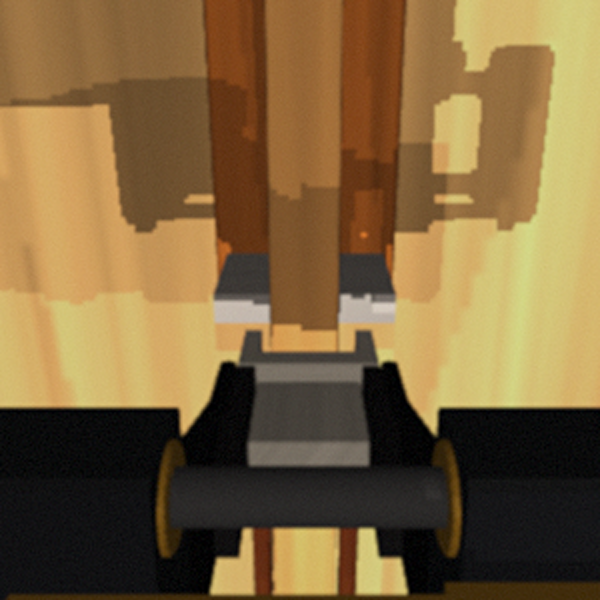

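Legs at crop x 242–262 and 357–377, beam 271–338 at row 325, steel edge at row ~298. Computing relative positions in 3D.

```bash
python3 - <<'E'
from h import *
c=load('wrist');p=cloud(c);o=get_obs()
A=R.from_euler('xyz',o['tool_rot'],degrees=True);t=o['tool_pos']
q=A.inv().apply(p.reshape(-1,3)-t)   # tool coords
def show(n,k): 
    print(n,len(k),'min',k.min(0).round(4),'max',k.max(0).round(4),'mid',((k.min(0)+k.max(0))/2).round(4))
v,u=np.mgrid[:480,:640]
s=q[((v>258)&(v<333)&(u>278)&(u<352)).ravel()]
for lo,hi in((-.031,-.02),(.0,.011),(.011,.035)):
    k=s[(s[:,2]>lo)&(s[:,2]<hi)&(abs(s[:,0])<.03)];
    if len(k)>5: show((lo,hi),k)
# edge
for x in (218,268,342,392): print('edge',atz(c,160+x/2,100+299/2,.0595).round(4))
f=p.reshape(-1,3);f=f[(f[:,2]>.066)&(f[:,2]<.09)&(f[:,1]>.0)&(f[:,1]<.1)&(abs(f[:,0]-.496)<.02)]
g=np.polyfit(f[:,1],f[:,0],1);h=np.polyfit(f[:,1],f[:,2],1);print('beam',g,h)
for y in(.005,.02,.05):
    k=f[abs(f[:,1]-y)<.003]; print(y,k[:,0].min().round(4),k[:,0].max().round(4))
E
```

```text
(-0.031, -0.02) 1325 min [-0.0027 -0.0149 -0.0309] max [ 0.012   0.0179 -0.02  ] mid [ 0.0046  0.0015 -0.0255]
(0.0, 0.011) 1042 min [ 0.0033 -0.0181  0.    ] max [0.0128 0.0202 0.011 ] mid [0.008  0.001  0.0055]
(0.011, 0.035) 409 min [ 0.0043 -0.0183  0.011 ] max [0.0105 0.0196 0.0306] mid [0.0074 0.0006 0.0208]
edge [ 0.4638 -0.0032  0.0595]
edge [ 0.4829 -0.0035  0.0595]
edge [ 0.5111 -0.0039  0.0595]
edge [ 0.5302 -0.0042  0.0595]
beam [0.01692752 0.49626225] [-0.06899738  0.08202617]
0.005 0.4844 0.5081
0.02 0.4848 0.5081
0.05 0.4852 0.5089
```

```bash
python3 - <<'E'
from h import *
o=get_obs();r=o['tool_rot']
s=(o['tool_pos'],r)
rel([.4955,-.0003,.1200],[179.94,3.84,89.1],start=s);rel([.4955,-.0003,.0995],[179.94,3.84,89.1],start=([.4955,-.0003,.12],r))
E
```

```text
row [-0.002, -0.0055, 0.082] [-0.0001, 0.0003, 0.0001] rows>= 0.6 0.0
row [0.0047, -0.0, 0.0682] [-0.0001, 0.0003, 0.0001] rows>= 0.5 0.0
```

Call:
servo_tool(
  series=[
    [[-0.002,-0.0055,0.04,0,0,0,0.25],[-0.002,-0.0055,0.07,0,0,0,0.25],[-0.002,-0.0055,0.082,0,0,0,0.25],[-0.002,-0.0055,0.082,0,0,0,0.25],[-0.002,-0.0055,0.082,0,0,0,0.25],[-0.002,-0.0055,0.082,0,0,0,0.25],[-0.002,-0.0055,0.082,0,0,0,0.25]],
  ],
)

```text
time_s: 13.0
tool_pos: [0.4951, -0.0002, 0.1205]
tool_rot: [179.9, 3.8, 89.1]
force: [0.1, 0.3, -0.8]
grip_width: 0.0279
grasp_force: 15.0
```

```bash
python3 - <<'E'
from h import *
c=shot('wrist');p=cloud(c);o=get_obs();print(o['tool_pos'],o['tool_rot'],o['force'])
cv2.imwrite('pics/w4.png',cv2.resize(c['frame'][180:340,230:400],None,fx=4,fy=3.6,interpolation=cv2.INTER_CUBIC)[:,:,::-1])
E
```

```text
[ 4.95051287e-01 -1.78557487e-04  1.20494282e-01] [179.92928918   3.83192949  89.11354718] [-0.8040927   0.0299343  -0.45739234]
```

View pics/w4.png

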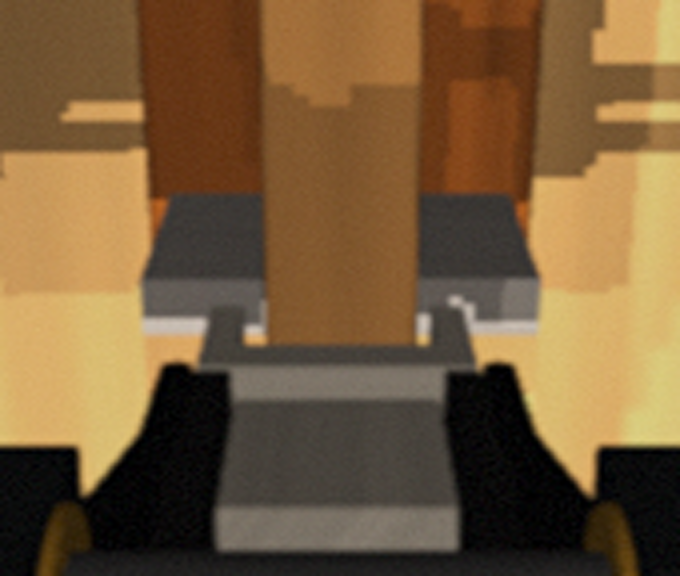

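Legs' inner faces 244/431 (centre 337), beam 266–417 (centre 341): about 0.6 mm off; correct and lower.

Call:
servo_tool(
  series=[
    [[0.001,0.002,0.015,0,0,0,0.25],[0.002,0.002,0.03,0,0,0,0.25],[0.003,0.002,0.045,0,0,0,0.25],[0.004,0.002,0.058,0,0,0,0.25],[0.0045,0.002,0.066,0,0,0,0.25],[0.0045,0.002,0.068,0,0,0,0.25],[0.0045,0.002,0.068,0,0,0,0.25],[0.0045,0.002,0.068,0,0,0,0.25]],
  ],
)

```text
time_s: 13.72
tool_pos: [0.4954, -0.0003, 0.0997]
tool_rot: [180.0, 3.8, 89.1]
force: [1.2, -0.4, -0.2]
grip_width: 0.0277
grasp_force: 15.0
```

```bash
python3 - <<'E'
from h import *
o=get_obs();print(o['tool_pos'],o['tool_rot'],o['force'])
c=shot('wrist');p=cloud(c).reshape(-1,3);f=p[(p[:,2]>.066)&(p[:,2]<.09)&(p[:,1]>.02)&(p[:,1]<.1)&(abs(p[:,0]-.496)<.011)];print(np.polyfit(f[:,1],f[:,2],1),np.polyfit(f[:,1],f[:,0],1))
E
```

```text
[ 4.95362715e-01 -3.36986201e-04  9.96789744e-02] [179.96538588   3.84820501  89.11100963] [ 1.22966911 -0.41081483 -0.21526743]
[-0.06916908  0.08205129] [0.00760342 0.4957435 ]
```

Beam undisturbed. Lower the last 2 mm in small steps, watching the force.

Call:
servo_tool(
  series=[
    [[0,0,0.002,0,0,0,0.25],[0,0,0.004,0,0,0,0.25],[0,0,0.005,0,0,0,0.25],[0,0,0.005,0,0,0,0.25],[0,0,0.005,0,0,0,0.25]],
  ],
)

```text
time_s: 14.18
tool_pos: [0.4953, -0.0004, 0.0981]
tool_rot: [180.0, 3.8, 89.1]
force: [0.3, -0.1, 0.2]
grip_width: 0.0279
grasp_force: 15.0
```

Call:
servo_tool(
  series=[
    [[0,0,0.001,0,0,0,0.25],[0,0,0.002,0,0,0,0.25],[0,0,0.002,0,0,0,0.25],[0,0,0.002,0,0,0,0.25]],
  ],
)

```text
time_s: 14.52
tool_pos: [0.4952, -0.0004, 0.0975]
tool_rot: [180.0, 3.8, 89.1]
force: [0.1, -0.4, 0.0]
grip_width: 0.0278
grasp_force: 15.0
```

Call:
servo_tool(
  series=[
    [[0,0,0,0,0,0,0.34],[0,0,0,0,0,0,0.37],[0,0,0,0,0,0,0.4],[0,0,0,0,0,0,0.45],[0,0,0,0,0,0,0.5],[0,0,0,0,0,0,0.5],[0,0,-0.02,0,0,0,0.5],[0,0,-0.06,0,0,0,0.5],[0,0,-0.12,0,0,0,0.5],[0,0,-0.2,0,0,0,0.5],[0,0,-0.2,0,0,0,0.5],[0,0,-0.2,0,0,0,0.5]],
  ],
)

```text
time_s: 15.52
tool_pos: [0.4964, 0.0039, 0.159]
tool_rot: [179.8, 3.8, 89.1]
force: [0.6, -0.8, 0.7]
grip_width: 0.0434
grasp_force: 0.0
```

```bash
python3 - <<'E'
from h import *
o=get_obs();print(o['tool_pos'],o['grip_width'])
c=shot('wrist');p=cloud(c).reshape(-1,3);f=p[(p[:,2]>.066)&(p[:,2]<.09)&(p[:,1]>.02)&(p[:,1]<.1)&(abs(p[:,0]-.496)<.011)];print(np.polyfit(f[:,1],f[:,2],1),np.polyfit(f[:,1],f[:,0],1))
cv2.imwrite('pics/w5.png',cv2.resize(c['frame'][180:340,230:400],None,fx=4,fy=3.6,interpolation=cv2.INTER_CUBIC)[:,:,::-1])
E
```

```text
[0.49644418 0.00390401 0.15896513] 0.043445610756496666
[-0.07036301  0.08207697] [0.0073397 0.4957783]
```

Call:
servo_tool(
  series=[
    [[0,0,-0.1,0,0,0,0.5],[-0.1,0,-0.2,0,0,0,0.5],[-0.2,0,-0.2,0,0,0,0.5],[-0.25,0,-0.2,0,0,0,0.5],[-0.25,0,-0.2,0,0,0,0.5],[-0.25,0,-0.2,0,0,0,0.5],[-0.25,0,-0.2,0,0,0,0.5]],
  ],
)

```text
time_s: 16.15
tool_pos: [0.4936, -0.0661, 0.2213]
tool_rot: [-179.9, 3.8, 89.2]
force: [0.7, 0.8, 0.3]
grip_width: 0.0435
grasp_force: 0.0
```

```bash
python3 - <<'E'
from h import *
o=get_obs();print(o['tool_pos'],o['time_s'])
c=shot('wrist','pics/w6.png');P=cloud(c);p=P.reshape(-1,3);f=p[(p[:,2]>.066)&(p[:,2]<.09)&(p[:,1]>.02)&(p[:,1]<.1)&(abs(p[:,0]-.496)<.011)];print(np.polyfit(f[:,1],f[:,2],1),np.polyfit(f[:,1],f[:,0],1))
k=p[(p[:,2]>.106)&(p[:,2]<.13)&(abs(p[:,0]-.496)<.025)&(abs(p[:,1])<.04)]
print(len(k),'tab top z',np.percentile(k[:,2],[50,95]),cv2.minAreaRect(k[:,:2].astype(np.float32)) if len(k) else 0)
k=p[(p[:,2]>.086)&(p[:,2]<.098)&(abs(p[:,0]-.496)<.025)&(abs(p[:,1])<.04)]
print(len(k),k.min(0),k.max(0))
E
```

```text
[ 0.49361887 -0.06613577  0.22128828] 16.15
[-0.06889557  0.08193842] [0.00936231 0.49546154]
677 tab top z [0.12197756 0.12312053] ((0.49581217765808105, -0.0003259638324379921), (0.011727551929652691, 0.02701186202466488), 89.27713012695312)
624 [ 0.47679009 -0.03811528  0.08612823] [0.51485838 0.00857388 0.0921299 ]
```

View pics/w6.png

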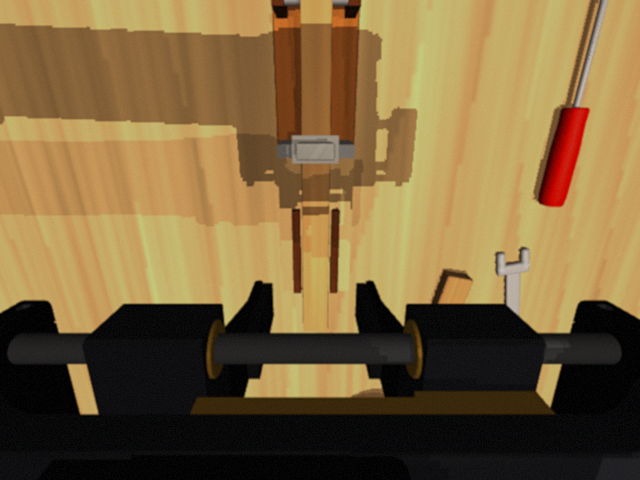

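The picture shows the saddle at (315,150) astride the beam at the steel edge. Its tab top height matches fully down, its middle is within about 2 mm of the edge, and the beam is still tipped.

```bash
python3 -c "
from h import *
print(env.sign_off())"
```

```text
the job is handed in; nothing more can be done
None
```

The job is handed in, with no verdict returned: the beam tipped by itself onto the catch bar after about 4 mm sliding steps, and the saddle sits fully down astride it, about 2 mm from the fulcrum edge by my measurement.

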